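True the head stop of a sloping specimen measuring board with a square

TASK

The swinging head stop of the sloping measuring board has been knocked out of true. Take the square, which has a grip, lay it flat on the board and, with the square and not the fingers, bring the head stop square to the rail: press the square's two outer edges, both at once, flush and without a gap against the rail and the head stop, firmly (more than 3 N on each) but never forcing it (over 40 N), and hold it so for a moment. Then let go and leave the square lying flush in that corner, the head stop true, and the things standing around where they are.

Things in the scene. Friction and masses are not known exactly. Their poses are not given: they have to be found in the camera images.
- square_grip (a point): Centre of the grip of the loose steel square: a grey plastic block standing on the square, 24 mm wide along its x (take it across this width), 50 mm long along y, 44 mm tall. This point is 30 mm above the square's underside (the block's top is at 52 mm), 62 mm along +x and 45 mm along +y from the outer corner. z points up off the square; it starts flat on the bench, grip up.
- square_corner (a point): Outer corner of the square, half-way up its 8 mm thickness; axes as the grip's. The square is an L of two legs 28 mm wide, 160 mm long along +x and 120 mm along +y from this corner, with a gusset in the inner corner out to x = 86, y = 75 mm. Mass about 0.3 kg. Its two outer edges, the ones that check a corner, are the sides y = 0 (160 mm) and x = 0 (120 mm).
- square_long_end (a point): Far end of the square's long (160 mm) outer edge, the one for the head stop; half-way up the thickness. Steel on steel rubs with a coefficient of 0.5 to 0.75, so when the square is pushed into the corner, rubbing on one face can carry part of the push meant for the other: push well above what each face needs.
- square_short_end (a point): Far end of the square's short (120 mm) outer edge, the one for the rail; half-way up the thickness.
- rail: Fixed dark steel rail, 15 mm high, along the low edge of the white measuring board, which slopes 25 degrees, rising away from the robot. Origin: the true corner on the bed, where the rail's upper face (plane x = 0) meets the line y = 0 of the head stop's inner face when true. x points up the slope, y along the rail, z off the bed. A square lying home has its corner here and its +x, +y along these.
- rail_end (a point): Open end of the rail, at the top of its upper face, 240 mm along the rail from the true corner; axes as the rail's. The board is fixed to the bench; its bed is 300 mm wide (y = -55 to 245 mm) and reaches from x = -20 to 235 mm up the slope.
- fence (a joint): Swing of the head stop, rad. 0 = square to the rail; positive = its upper end leans inwards over the bed (+y of the rail). It starts 0.07 to 0.2 inwards and can be pushed past true to -0.15. A stiff pivot keeps it where it is left; about 2 to 3 N at the end of the square's long edge swings it. Once that edge lies flush it spans the pivot on both sides, so pushing on meets a hard stop.
- fence_pivot (a point): Pivot of the swinging head stop, a dark steel bar 190 mm long and 20 mm wide, top 15.5 mm off the bed, with a 5 mm bolt head on the pivot. The point lies on the bar's centre line (10 mm behind its inner face), 8.5 mm off the bed and 55 mm up the slope from the rail's upper face. x points along the bar up the slope, z off the bed.
- fence_tip (a point): Upper end of the head stop's inner face, 140 mm along the bar from the pivot.
- dish: Bystander: shallow aluminium weighing dish, 64 mm across, 18 mm high, origin at the centre of its underside.
- jar: Bystander: clear jar with white cap, 52 mm across, 75 mm high, origin at the centre of its underside.
- tray: Bystander: white open sorting tray, 200 x 140 x 45 mm, origin at the centre of its underside.
Not all that is in view belongs to the job. What is shaped like the part that bears square_grip but orange or pink is not meant.

How it is judged:
On the way:
1. both outer edges of the square are pressed at once, flush, with more than 3 N against the rail and more than 3 N against the head stop, the head stop square to the rail within 0.02 rad, for 0.3 s (contact force between square and rail above 3 N and contact force between square and fence above 3 N and value of joint fence between -0.02 and 0.02 rad and angle between the x axis of square_corner and the x axis of rail, either way round below 0.02 rad and angle between the z axis of square_corner and the z axis of rail, either way round below 0.03 rad and z of square_corner in the frame of rail below 0.007 m and x of square_corner in the frame of rail between -0.002 and 0.002 m and y of square_corner in the frame of rail between -0.0025 and 0.0025 m and x of square_grip in the frame of rail above 0.04 m and y of square_grip in the frame of rail above 0.03 m), for 0.3 s.
At the end, for the whole second after the job is handed in: The square lies released, at rest, flat (0.03 rad) on the board, grip up, edges along rail and head stop (0.02 rad), its outer corner within 2 mm (up slope) and 2.5 mm (along rail) of the true corner; the head stop is still and square to the rail within 0.02 rad; bystanders not moved 20 mm (value of joint fence between -0.02 and 0.02 rad and angle between the x axis of square_corner and the x axis of rail, either way round below 0.02 rad and angle between the z axis of square_corner and the z axis of rail, either way round below 0.03 rad and z of square_corner in the frame of rail below 0.007 m and x of square_corner in the frame of rail between -0.002 and 0.002 m and y of square_corner in the frame of rail between -0.0025 and 0.0025 m and x of square_grip in the frame of rail above 0.04 m and y of square_grip in the frame of rail above 0.03 m and linear speed of square below 0.01 m/s and velocity of joint fence between -0.02 and 0.02 rad/s); the robot touches nothing.
It fails at once if the square is forced against the rail or the head stop with more than 40 N (contact force between square and rail above 40 N or contact force between square and fence above 40 N).
It fails at once if the head stop is pushed with the fingers or the arm instead of the square (contact force between any of the fingers, the arm and fence above 1 N).
It fails at once if the dish, jar or tray is moved by more than 20 mm (distance of any of dish, jar, tray from where it was at the start of the episode above 0.02 m).
It also fails if it takes over 58 s, if anything falls off the work surface, if the arm or the gripper's body presses on something with over 40 N, if the wrist force passes 120 N, or if a joint passes its speed limit or range.

ROBOT

A 6-joint arm with a two-finger parallel gripper is mounted at the origin on the work surface. World frame = base frame: x ahead of the robot, y to its left, z up, the work surface at z = 0. Lengths are in m, angles in rad, forces in N, time in s.
With the tool pointing down it reaches from about 0.3 to 0.775 m from the base axis. Payload 14.6 kg.
Tool frame: the origin (TCP) lies midway between the tips of the shut fingers; the grasp point (between the pads) lies 19 mm behind it; z points along the fingers, y is the line along which they close (so a half turn about z gives the same grasp; the last joint's range is limited). The gripper opens to 85 mm and grips with 20 to 120 N. Pads are 22 mm wide; open, the fingers measure 114 mm over their backs; the gripper's body (76 mm by 85 mm) begins 54 mm behind the grasp point. The pads swing forward as they close: fully open they stand 13 mm farther back than shut.
Start: joints at [-1.373, 0.3, 1.521, -0, 1.321, -0.067], TCP at [0.144, -0.531, 0.231] pointing down, gripper open.
Joint ranges: [-3.03, 3.03], [-0.79, 2.21], [0.23, 2.52], [-1.04, 4.18], [0, 3.07], [-2.55, 2.55]. Speed limits (rad/s): [2.22, 2.22, 2.57, 3.14, 3.14, 3.14].

INTERFACE

Orientations are given as a unit quaternion [x, y, z, w].
In Python, from cell import arm gives the robot as it stands. The module is installed in compiled form; this text tells all that it offers.
- The arm moves only by the tool apply_moves, never from a script. Its argument "steps" is a list of rows, each an object with "offset": the shift along the world's x, y, z in cm, a list of three; "dr": the turn, a rotation vector about the world's x, y, z in degrees, a list of three; "gripper": the closure in counts, from 0 (fully open) to 255 (shut). A call has exactly 10 rows; each row is the pose to reach, as a shift and turn from the pose commanded when the call began; what a row does not reach only later rows make up. A row lasts 1/12 s, in which the tool goes at most 41.7 mm and 7.16 degrees, less where a joint would pass 70% of its speed; a pose out of reach is approached as far as the arm can. A call with a gripper value outside its range is refused whole. The fingers move at their own pace and stop on an object; "squeeze" is the grip in N (left out, the last holds). Time passes only in rows, so rows that repeat a pose let the fingers close, or fill a call up. It gives the time, the measured TCP pose, the force, the opening and the grip force at its end, in the units of the state.
- arm.sense(): the state, without advancing time (a new reading comes with each control period).
- arm.snapshot(name): name is "scene" or "top" or "wrist"; returns a dict with "frame" (400x640x3 uint8, blue, green, red), "mtx" (3x3 intrinsics, pixels), "R" (3x3) and "t" (3): a world point X has camera coordinates R X + t. Camera axes: x right, y down, z forward; pixel columns grow to the right and rows downward; lengths in m; the calibration is good to about 2 mm. A picture is of the moment at which its call begins. There is no depth.
- arm.hand_in(): hands the job in; it is judged then, once.
The state is a dict: "time_s": time; "q": joint angles; "qvel": joint speeds; "tau": joint torques, N m; "ee_pos": TCP position; "ee_rot": TCP orientation; "force": force on the tool from outside, world axes, zero at the start; "wrist_torque": the same for the moment, N m; "grip_width": finger opening in m; "grasp_force": force on a finger pad.
Only numpy, scipy, OpenCV 4.12 (cv2) and the standard library are available. Lean on these libraries where they do the work, as an engineer would, in place of code of your own. Each camera call takes 0.05 s, during which the arm holds its last target. There are 200 camera calls.

## Working session

There is one attempt and no reset: what is moved stays moved. The work goes in short steps, Python scripts to look and compute and a tool call to move; the robot and the scene stay as the last step left them, time stands still between calls to the robot, and variables do not carry over. Pictures are saved under pics/ and viewed, at most 10 in all, crops included, and the job is handed in when it is done.

Besides the shell and the picture viewer there is one more tool, called as a command line: name --argument value ..., lists and objects as JSON in quotes. apply_moves: Moves the arm, as the interface text tells. Its arguments: {"type":"object","properties":{"steps":{"type":"array"},"squeeze":{"type":"number"}},"required":["steps"]}

```bash
mkdir -p pics; cat > h.py <<'E'
import cv2, numpy as np
from cell import arm
def snap(n,f=None):
    s=arm.snapshot(n)
    s={k:np.array(s[k]) for k in('frame','mtx','R','t')}
    if f: cv2.imwrite('pics/'+f,s['frame']); np.savez('pics/'+f[:-4]+'.npz',**s)
    return s
def load(f): return dict(np.load('pics/'+f+'.npz'))
def ray(s,p):
    o=-s['R'].T@s['t']; d=s['R'].T@np.linalg.inv(s['mtx'])@np.array([p[0],p[1],1.]); return o,d/np.linalg.norm(d)
def onplane(s,p,n,c):
    o,d=ray(s,p); n=np.array(n,float); return o+d*((c-n@o)/(n@d))
def proj(s,X):
    c=s['mtx']@(s['R']@np.array(X,float)+s['t']); return c[:2]/c[2]
def tri(s1,p1,s2,p2):
    o1,d1=ray(s1,p1);o2,d2=ray(s2,p2)
    A=np.stack([d1,-d2],1); k=np.linalg.lstsq(A,o2-o1,rcond=None)[0]
    a,b=o1+d1*k[0],o2+d2*k[1]; return (a+b)/2,np.linalg.norm(a-b)
E
python3 - <<'E'
from h import *
for n in('scene','top'):
    s=snap(n,n+'0.png'); print(n,-s['R'].T@s['t'],s['mtx'][0,0])
st=arm.sense(); print(st['time_s'],st['ee_pos'],st['ee_rot'])
E
```

```text
scene [1.39389731 0.70641664 1.33878697] 495.55757376734994
top [0.33700288 0.00464318 1.16990399] 395.03301418454555
0.1 [ 0.14387214 -0.53063024  0.23076677] [ 9.91246745e-01  1.32021223e-01 -5.91088260e-05 -5.33331882e-04]
```

View pics/top0.png

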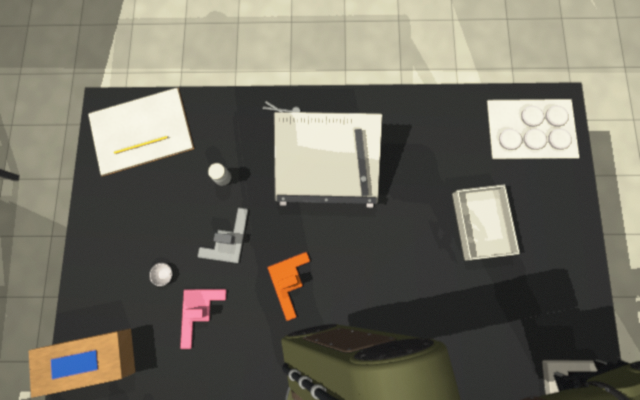

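View pics/scene0.png

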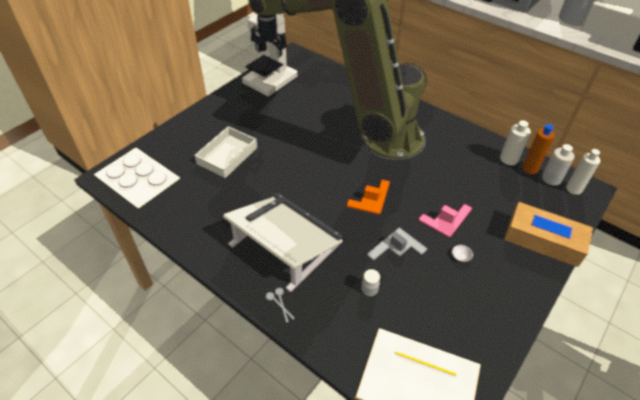

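Three L-shaped parts are in view (top image): grey at (225,238), orange at (290,283) and pink at (203,312). Only the grey one, with its grey grip block, fits. I'll confirm it in one crop.

```bash
python3 - <<'E'
from h import *
s=load('top0'); cv2.imwrite('pics/crop1.png',cv2.resize(s['frame'][95:275,185:395],None,fx=3.3,fy=3.3,interpolation=cv2.INTER_CUBIC))
t=s
for p in((240,262),(245,208),(198,255),(225,237)): print(p,onplane(t,p,[0,0,1],.008).round(3))
# rough board corners: top/scene correspondences of bed upper edge corners & rail ends
c=load('scene0')
for a,b in(((275,113),(296,264)),((382,115),(226,213)),((276,199),(341,240)),((379,204),(272,197))): print(a,b,tri(t,a,c,b))
w=snap('wrist'); st=arm.sense()
from scipy.spatial.transform import Rotation as R
T=R.from_quat(st['ee_rot']).as_matrix()
print('cam in tool',T.T@(-w['R'].T@w['t']-st['ee_pos']),(w['R']@T).round(3),w['mtx'][0,0],T.round(3))
E
```

```text
(240, 262) [0.391 0.265 0.008]
(245, 208) [0.551 0.256 0.008]
(198, 255) [0.411 0.39  0.008]
(225, 237) [0.464 0.312 0.008]
(275, 113) (296, 264) (array([0.79284848, 0.15626522, 0.14184519]), np.float64(0.007471799659348432))
(382, 115) (226, 213) (array([ 0.78416048, -0.14081795,  0.14033167]), np.float64(0.007946542174198887))
(276, 199) (341, 240) (array([0.57182491, 0.16165783, 0.03263691]), np.float64(0.003549177321090894))
(379, 204) (272, 197) (array([ 0.56140888, -0.14738604,  0.01568214]), np.float64(0.00731198648425004))
cam in tool [ 0.07463579 -0.00025601 -0.14194283] [[-0.001  1.     0.001]
 [-0.956 -0.001 -0.293]
 [-0.293 -0.002  0.956]] 285.9159486253394 [[ 0.965  0.262 -0.   ]
 [ 0.262 -0.965  0.001]
 [ 0.    -0.001 -1.   ]]
```

View pics/crop1.png

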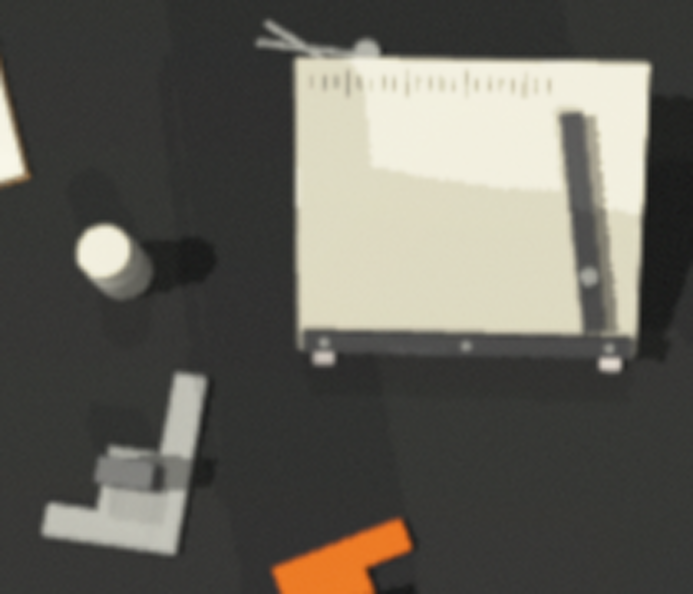

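The crop confirms the grey square: corner at crop (177,553), long leg up to (207,378), short leg left to (42,530), and a dark grey grip at (128,470). Next I move over the board for a wrist view, then on to the square.

apply_moves --steps '[{"offset": [36, 43, 8], "dr": [0, 0, 75], "gripper": 0}, {"offset": [36, 43, 8], "dr": [0, 0, 75], "gripper": 0}, {"offset": [36, 43, 8], "dr": [0, 0, 75], "gripper": 0}, {"offset": [36, 43, 8], "dr": [0, 0, 75], "gripper": 0}, {"offset": [36, 43, 8], "dr": [0, 0, 75], "gripper": 0}, {"offset": [36, 43, 8], "dr": [0, 0, 75], "gripper": 0}, {"offset": [36, 43, 8], "dr": [0, 0, 75], "gripper": 0}, {"offset": [36, 43, 8], "dr": [0, 0, 75], "gripper": 0}, {"offset": [36, 43, 8], "dr": [0, 0, 75], "gripper": 0}, {"offset": [36, 43, 8], "dr": [0, 0, 75], "gripper": 0}]'

```text
time_s: 0.98
ee_pos: [0.4095, -0.2126, 0.2905]
ee_rot: [0.725, 0.689, 0.0, 0.0]
force: [-0.3, -1.9, -0.4]
grip_width: 0.0852
grasp_force: 0.0
```

apply_moves --steps '[{"offset": [8, 11, 2], "dr": [0, 0, 2], "gripper": 0}, {"offset": [8, 11, 2], "dr": [0, 0, 2], "gripper": 0}, {"offset": [8, 11, 2], "dr": [0, 0, 2], "gripper": 0}, {"offset": [8, 11, 2], "dr": [0, 0, 2], "gripper": 0}, {"offset": [8, 11, 2], "dr": [0, 0, 2], "gripper": 0}, {"offset": [8, 11, 2], "dr": [0, 0, 2], "gripper": 0}, {"offset": [8, 11, 2], "dr": [0, 0, 2], "gripper": 0}, {"offset": [8, 11, 2], "dr": [0, 0, 2], "gripper": 0}, {"offset": [8, 11, 2], "dr": [0, 0, 2], "gripper": 0}, {"offset": [8, 11, 2], "dr": [0, 0, 2], "gripper": 0}]'

```text
time_s: 1.82
ee_pos: [0.4884, -0.1053, 0.3102]
ee_rot: [0.715, 0.699, -0.0, 0.0]
force: [-0.7, -0.4, 1.0]
grip_width: 0.0855
grasp_force: 0.0
```

```bash
python3 - <<'E'
from h import *
s=snap('wrist','w1.png'); st=arm.sense(); print(st['ee_pos'],st['ee_rot'],-s['R'].T@s['t'])
E
```

```text
[ 0.48845711 -0.10515106  0.31016059] [7.14916706e-01 6.99209627e-01 6.53769228e-06 3.97009466e-05] [ 0.49032144 -0.03065991  0.45217191]
```

View pics/w1.png

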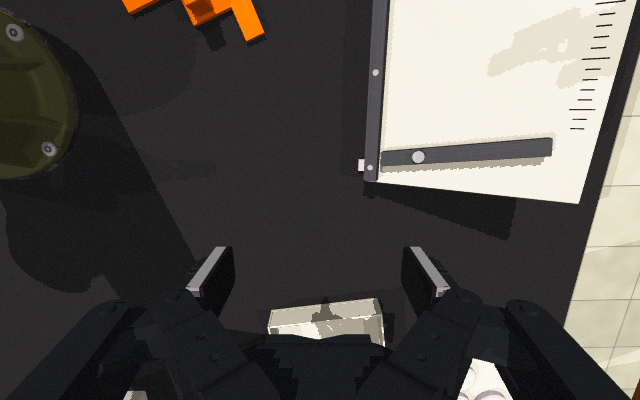

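Wrist view: rail edge near columns 365–388, head stop from (380,157) to (552,146), bolt at (418,157), and a bed corner at (579,203). Next I want a second view covering the whole board.

apply_moves --steps '[{"offset": [-5, 13, 5], "dr": [0, 0, 0], "gripper": 0}, {"offset": [-5, 13, 5], "dr": [0, 0, 0], "gripper": 0}, {"offset": [-5, 13, 5], "dr": [0, 0, 0], "gripper": 0}, {"offset": [-5, 13, 5], "dr": [0, 0, 0], "gripper": 0}, {"offset": [-5, 13, 5], "dr": [0, 0, 0], "gripper": 0}, {"offset": [-5, 13, 5], "dr": [0, 0, 0], "gripper": 0}, {"offset": [-5, 13, 5], "dr": [0, 0, 0], "gripper": 0}, {"offset": [-5, 13, 5], "dr": [0, 0, 0], "gripper": 0}, {"offset": [-5, 13, 5], "dr": [0, 0, 0], "gripper": 0}, {"offset": [-5, 13, 5], "dr": [0, 0, 0], "gripper": 0}]'

```text
time_s: 2.7
ee_pos: [0.4389, 0.0248, 0.3597]
ee_rot: [0.715, 0.699, -0.0, -0.0]
force: [-0.5, 0.3, 0.5]
grip_width: 0.0854
grasp_force: 0.0
```

```bash
python3 - <<'E'
from h import *
s=snap('wrist','w2.png'); st=arm.sense(); print(st['ee_pos'])
E
```

```text
[0.43886045 0.024942   0.35977738]
```

View pics/w2.png

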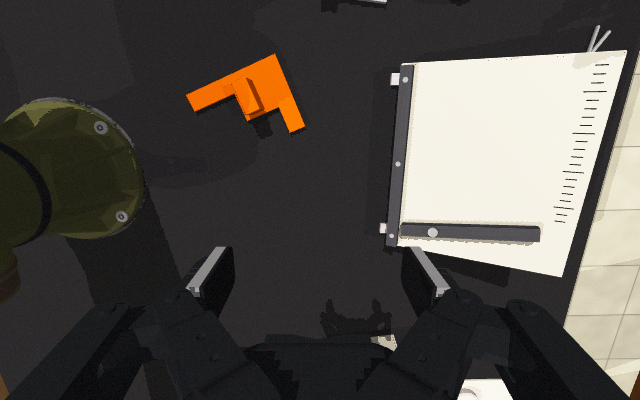

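The second view shows the whole bed: upper corners near (627,50) and (561,277), rail end near (413,66), bolt at (433,232), head stop from (400,230) to (540,234). I'll fit lines and run PnP.

```bash
cat > board.py <<'E'
from h import *
from scipy.optimize import least_squares
from scipy.spatial.transform import Rotation as Ro
s=load('w2'); g=cv2.cvtColor(s['frame'],cv2.COLOR_BGR2GRAY).astype(float)
def edge(p,q,n,th=130,rng=(0.1,0.9),N=60):  # line p-q, sample along normal n, find subpixel crossing
    pts=[]
    for a in np.linspace(*rng,N):
        c=np.array(p)*(1-a)+np.array(q)*a; k=np.arange(-8,8.01,.25)
        xy=c+np.outer(k,n); v=cv2.remap(g.astype(np.float32),xy[None,:,0].astype(np.float32),xy[None,:,1].astype(np.float32),cv2.INTER_LINEAR)[0]
        d=np.nonzero((v[:-1]>th)&(v[1:]<=th))[0]
        if len(d): pts.append(xy[d[0]]+np.array(n)*.25*(v[d[0]]-th)/(v[d[0]]-v[d[0]+1]))
    pts=np.array(pts,np.float32); vx,vy,x,y=cv2.fitLine(pts,cv2.DIST_HUBER,0,.01,.01).ravel()
    r=(pts-[x,y])@np.array([-vy,vx]); return np.array([-vy,vx,vy*x-vx*y]),len(pts),np.abs(r).mean()
def X(a,b): c=np.cross(a,b); return c[:2]/c[2]
top,*i1=edge((413,64),(627,50),(0,-1.)); rt,*i2=edge((627,50),(561,277),(1.,0.)); bot,*i3=edge((440,254),(561,277),(0,1.))
rail,*i4=edge((413,66),(400,222),(-1.,0.),th=110,rng=(.08,.9))
print(i1,i2,i3,i4)
A,B=X(top,rt),X(bot,rt)
def lx(l,y): return -(l[1]*y+l[2])/l[0]
blob=cv2.inRange(s['frame'][220:245,420:446],(120,)*3,(255,)*3)
print(A,B,'rail at row 80,220',lx(rail,80),lx(rail,220))
def pose(p): return Ro.from_euler('ZY',[p[3],-np.radians(25)]).as_matrix(),np.array(p[:3])
def P(p,x,y,z): R,o=pose(p); return proj(s,o+R@np.array([x,y,z])/1000)
bolt=np.array([433,232.])
def res(p):
    r=[*(P(p,235,245,0)-A),*(P(p,235,-55,0)-B)]
    for l,pp in((rail,(0,20,15)),(rail,(0,220,15)),(top,(40,245,0)),(bot,(60,-55,0))): r.append(l@[*P(p,*pp),1])
    r+=list(.5*(P(p,55,-10,20.5)-bolt)); return r
f=least_squares(res,[.57,-.09,.03,0]); p=f.x; print('pose',p.round(4),np.round(f.fun,2)); np.save('board.npy',p)
# fence: upper inner face edge in image
R,o=pose(p); n=R[:,2]; 
fe,*i5=edge((445,224.5),(535,227),(0,1.),th=110); print(i5)
pts=[]
for u in(450,530):
    v=-(fe[0]*u+fe[2])/fe[1]; Xw=onplane(s,(u,v),n,n@o+.0155); pts.append(R.T@(Xw-o)*1000)
print('fence pts (rail mm)',np.round(pts,1)); d=pts[1]-pts[0]; print('angle',np.arctan2(d[1],d[0]))
E
python3 board.py
```

```text
[59, np.float32(0.23319204)] [60, np.float32(0.10844696)] [60, np.float32(0.09595776)] [60, np.float32(0.089160554)]
[627.3482    49.448444] [561.341 277.138] rail at row 80,220 412.48407 399.14288
pose [ 0.5797 -0.0814  0.036  -0.0293] [ 0.29  0.28  0.24 -0.22 -0.31 -0.32  0.26 -0.3  -0.17 -0.16]
[60, np.float32(0.08674193)]
fence pts (rail mm) [[ 78.2   6.8  15.5]
 [179.8  21.8  15.5]]
angle 0.14635008047309017
```

apply_moves --steps '[{"offset": [2, 27.5, -14], "dr": [0, 0, -8.4], "gripper": 0}, {"offset": [2, 27.5, -14], "dr": [0, 0, -8.4], "gripper": 0}, {"offset": [2, 27.5, -14], "dr": [0, 0, -8.4], "gripper": 0}, {"offset": [2, 27.5, -14], "dr": [0, 0, -8.4], "gripper": 0}, {"offset": [2, 27.5, -14], "dr": [0, 0, -8.4], "gripper": 0}, {"offset": [2, 27.5, -14], "dr": [0, 0, -8.4], "gripper": 0}, {"offset": [2, 27.5, -14], "dr": [0, 0, -8.4], "gripper": 0}, {"offset": [2, 27.5, -14], "dr": [0, 0, -8.4], "gripper": 0}, {"offset": [2, 27.5, -14], "dr": [0, 0, -8.4], "gripper": 0}, {"offset": [2, 27.5, -14], "dr": [0, 0, -8.4], "gripper": 0}]'

```text
time_s: 3.58
ee_pos: [0.4585, 0.3008, 0.219]
ee_rot: [0.763, 0.646, -0.001, -0.0]
force: [0.5, -0.5, -0.2]
grip_width: 0.0855
grasp_force: 0.0
```

```bash
python3 - <<'E'
from h import *
s=snap('wrist','w3.png'); st=arm.sense(); print(st['ee_pos'],st['ee_rot'])
E
```

```text
[0.4588335  0.30017727 0.21994744] [ 7.63781980e-01  6.45474230e-01 -3.24577277e-04  1.73499897e-05]
```

View pics/w3.png

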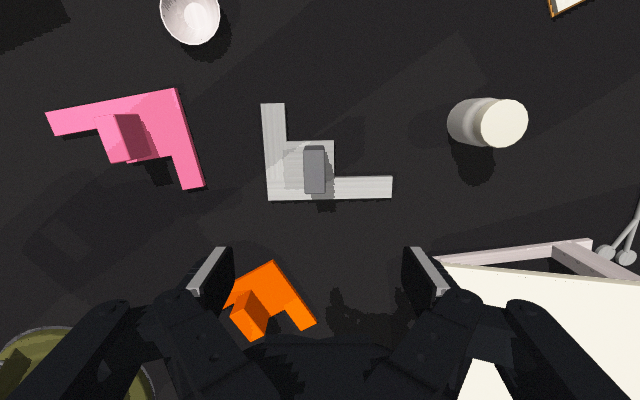

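The grey square lies with its corner at (268,199), long end (392,198), short end (262,104) and grip top at (314,170). I'll fit the two outer edges at z = 8 mm.

```bash
python3 - <<'E'
from h import *
s=load('w3'); st=arm.sense()
hsv=cv2.cvtColor(s['frame'],cv2.COLOR_BGR2HSV)
g=cv2.cvtColor(s['frame'],cv2.COLOR_BGR2GRAY)
m=((g>110)&(hsv[...,1]<50)).astype(np.uint8); m[:90]=0;m[215:]=0;m[:,:250]=0;m[:,405:]=0
def fit(pts):
    vx,vy,x,y=cv2.fitLine(np.float32(pts),cv2.DIST_HUBER,0,.01,.01).ravel(); return np.array([-vy,vx,vy*x-vx*y])
long=fit([(u,np.nonzero(m[:,u])[0].max()+.5) for u in range(275,388)])
short=fit([(np.nonzero(m[v])[0].min()-.5,v) for v in range(108,194)])
X=lambda a,b:(np.cross(a,b)[:2]/np.cross(a,b)[2])
rt=fit([(np.nonzero(m[v])[0].max()+.5,v) for v in range(181,194)]); tp=fit([(u,np.nonzero(m[:,u])[0].min()-.5) for u in range(265,282)])
C,L,S=[onplane(s,p,[0,0,1],.008) for p in(X(long,short),X(long,rt),X(short,tp))]
print(C,L,S,np.linalg.norm(L-C),np.linalg.norm(S-C))
a1=np.arctan2(*(L-C)[1::-1]); a2=np.arctan2(*(S-C)[1::-1])-np.pi/2; print(np.degrees([a1,a2]))
a=(a1+a2)/2; R=np.array([[np.cos(a),-np.sin(a)],[np.sin(a),np.cos(a)]])
o=((C[:2])+(L[:2]-R@[.16,0])+(S[:2]-R@[0,.12]))/3; print('corner',o,'grip',o+R@[.062,.045])
# grip top check
mk=cv2.inRange(g,60,108)[140:200,298:332]; 
q=st['ee_rot']; print('tool x yaw',np.degrees(2*np.arctan2(q[1],q[0])),st['ee_pos'])
gp=o+R@[.062,.045]; print('proj grip top centre',proj(s,[*gp,.052]))
E
```

```text
[0.38737069 0.27430906 0.008     ] [0.54618026 0.25156511 0.008     ] [0.40487883 0.39334262 0.008     ] 0.16042993961499682 0.12031427032207376
[-8.15020497 -8.36739713]
corner [0.38761724 0.27448147] grip [0.45543827 0.31010882]
tool x yaw 80.40248700218828 [0.4588335  0.30017727 0.21994744]
proj grip top centre [313.99638136 172.00279366]
```

apply_moves --steps '[{"offset": [-0.35, 1.0, -4], "dr": [0, 0, 1.3], "gripper": 0}, {"offset": [-0.35, 1.0, -8], "dr": [0, 0, 1.3], "gripper": 0}, {"offset": [-0.35, 1.0, -12], "dr": [0, 0, 1.3], "gripper": 0}, {"offset": [-0.35, 1.0, -14.5], "dr": [0, 0, 1.3], "gripper": 0}, {"offset": [-0.35, 1.0, -16.5], "dr": [0, 0, 1.3], "gripper": 0}, {"offset": [-0.35, 1.0, -18], "dr": [0, 0, 1.3], "gripper": 0}, {"offset": [-0.35, 1.0, -19.2], "dr": [0, 0, 1.3], "gripper": 0}, {"offset": [-0.35, 1.0, -20.2], "dr": [0, 0, 1.3], "gripper": 0}, {"offset": [-0.35, 1.0, -20.7], "dr": [0, 0, 1.3], "gripper": 0}, {"offset": [-0.35, 1.0, -20.7], "dr": [0, 0, 1.3], "gripper": 0}]'

```text
time_s: 4.47
ee_pos: [0.4553, 0.31, 0.0128]
ee_rot: [0.757, 0.654, -0.0, -0.0]
force: [0.5, -0.1, 0.1]
grip_width: 0.0854
grasp_force: 0.0
```

apply_moves --steps '[{"offset": [0, 0, 0], "dr": [0, 0, 0], "gripper": 0}, {"offset": [0, 0, 0], "dr": [0, 0, 0], "gripper": 60}, {"offset": [0, 0, 0], "dr": [0, 0, 0], "gripper": 120}, {"offset": [0, 0, 0], "dr": [0, 0, 0], "gripper": 160}, {"offset": [0, 0, 0], "dr": [0, 0, 0], "gripper": 190}, {"offset": [0, 0, 0], "dr": [0, 0, 0], "gripper": 220}, {"offset": [0, 0, 0], "dr": [0, 0, 0], "gripper": 255}, {"offset": [0, 0, 0], "dr": [0, 0, 0], "gripper": 255}, {"offset": [0, 0, 0], "dr": [0, 0, 0], "gripper": 255}, {"offset": [0, 0, 0], "dr": [0, 0, 0], "gripper": 255}]' --squeeze 60

```text
time_s: 5.3
ee_pos: [0.4554, 0.3106, 0.0135]
ee_rot: [0.756, 0.654, 0.0, 0.0]
force: [-1.7, -0.6, 5.1]
grip_width: 0.0233
grasp_force: 59.7
```

Gripped: the opening is 23.3 mm and the pads press at 60 N. Next, the target poses on the board.

```bash
cat > tgt.py <<'E'
import sys
from h import *
from scipy.spatial.transform import Rotation as Ro
p=np.load('board.npy'); Rb=Ro.from_euler('ZY',[p[3],-np.radians(25)]); o=p[:3]
M=Ro.from_matrix(np.array([[0,1,0],[1,0,0],[0,0,-1.]]))  # tool axes in square
def rel(x,y,z,yaw=0):  # square corner at rail mm (underside z); returns offset cm, dr deg
    st=arm.sense(); S=Rb*Ro.from_euler('z',yaw,degrees=True)
    T=o+Rb.apply(np.array([x,y,z])/1000)+S.apply(np.array([62,45,13.5])/1000)
    return (T-st['ee_pos'])*100,np.degrees(((S*M)*Ro.from_quat(st['ee_rot']).inv()).as_rotvec())
def where():
    st=arm.sense(); S=Ro.from_quat(st['ee_rot'])*M.inv()
    c=Rb.inv().apply(np.array(st['ee_pos'])-S.apply(np.array([62,45,13.5])/1000)-o)*1000
    return c.round(1),np.degrees((Rb.inv()*S).as_rotvec()).round(2),Rb.inv().apply(st['force']).round(1)
if __name__=='__main__':
    print('corner rail mm, rot deg, force rail',*where(),arm.sense()['time_s'],arm.sense()['ee_pos'])
    for a in sys.argv[1:]: x,y,z=map(float,a.split(',')); d,r=rel(x,y,z); print(a,d.round(2),r.round(2))
E
python3 tgt.py 15,40,80 15,40,30 10,35,3 0,0,0
```

```text
corner rail mm, rot deg, force rail [-198.8  350.6   52.9] [-1.43 24.95 -6.52] [ 0.6 -0.7  5.3] 5.3 [0.45535512 0.31059246 0.01346428]
15,40,80 [ 15.71 -30.79  13.99] [ -2.19 -24.9    6.51]
15,40,30 [ 17.82 -30.85   9.45] [ -2.19 -24.9    6.51]
10,35,3 [ 18.49 -31.37   6.8 ] [ -2.19 -24.9    6.51]
0,0,0 [ 17.61 -34.84   6.1 ] [ -2.19 -24.9    6.51]
```

apply_moves --steps '[{"offset": [0, 0, 3], "dr": [0, 0, 0], "gripper": 255}, {"offset": [0, 0, 6], "dr": [0, 0, 0], "gripper": 255}, {"offset": [0, 0, 10], "dr": [0, 0, 0], "gripper": 255}, {"offset": [0, 0, 14], "dr": [0, 0, 0], "gripper": 255}, {"offset": [2, -4, 15], "dr": [0, -6, 1], "gripper": 255}, {"offset": [4, -7, 15], "dr": [-1, -12, 3], "gripper": 255}, {"offset": [6, -10.5, 15], "dr": [-1.5, -18, 5], "gripper": 255}, {"offset": [8, -14, 15], "dr": [-2.2, -24.9, 6.5], "gripper": 255}, {"offset": [10, -17.5, 15], "dr": [-2.2, -24.9, 6.5], "gripper": 255}, {"offset": [12, -21, 15], "dr": [-2.2, -24.9, 6.5], "gripper": 255}]'

```text
time_s: 6.13
ee_pos: [0.5746, 0.0989, 0.1625]
ee_rot: [0.7, 0.681, 0.15, 0.155]
force: [1.3, 1.0, -1.7]
grip_width: 0.0234
grasp_force: 59.9
```

apply_moves --steps '[{"offset": [2, -3.5, 0], "dr": [0, 0, 0], "gripper": 255}, {"offset": [3.7, -7, -0.4], "dr": [0, 0, 0], "gripper": 255}, {"offset": [3.7, -9.8, -1], "dr": [0, 0, 0], "gripper": 255}, {"offset": [3.7, -9.8, -1], "dr": [0, 0, 0], "gripper": 255}, {"offset": [3.7, -9.8, -1], "dr": [0, 0, 0], "gripper": 255}, {"offset": [3.7, -9.8, -1], "dr": [0, 0, 0], "gripper": 255}, {"offset": [3.7, -9.8, -1], "dr": [0, 0, 0], "gripper": 255}, {"offset": [3.7, -9.8, -1], "dr": [0, 0, 0], "gripper": 255}, {"offset": [3.7, -9.8, -1], "dr": [0, 0, 0], "gripper": 255}, {"offset": [3.7, -9.8, -1], "dr": [0, 0, 0], "gripper": 255}]'

```text
time_s: 6.97
ee_pos: [0.6122, 0.0031, 0.1533]
ee_rot: [0.7, 0.68, 0.151, 0.155]
force: [-0.5, 0.3, -3.2]
grip_width: 0.0236
grasp_force: 60.0
```

```bash
python3 tgt.py 15,40,80 15,40,30 10,35,3; python3 -c "
from h import *
snap('wrist','w4.png')"
```

```text
corner rail mm, rot deg, force rail [14.8 40.4 80.1] [-0.    0.    0.04] [-1.9  0.3 -2.7] 6.9667 [0.61221632 0.0031458  0.15329513]
15,40,80 [ 0.02 -0.04  0.  ] [ 0.02 -0.   -0.03]
15,40,30 [ 2.13 -0.1  -4.53] [ 0.02 -0.   -0.03]
10,35,3 [ 2.8  -0.62 -7.19] [ 0.02 -0.   -0.03]
```

View pics/w4.png

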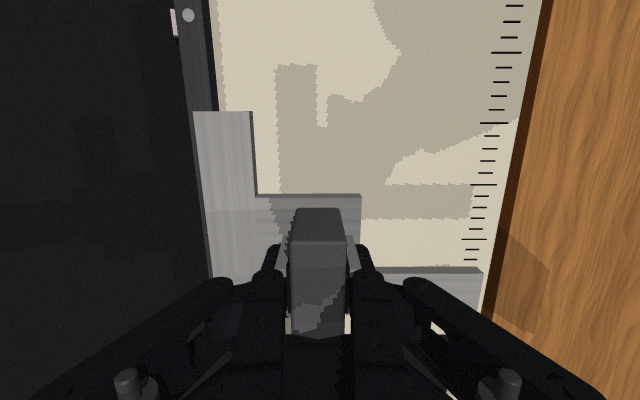

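The held square's short edge runs from (194,112) to (212,278), near the rail edge at (207,0)–(218,110). I'll compare this with the prediction and descend.

```bash
python3 - <<'E'
from tgt import *
s=load('w4'); st=arm.sense(); S=Ro.from_quat(st['ee_rot'])*M.inv()
c=np.array(st['ee_pos'])-S.apply(np.array([62,45,13.5])/1000)
for q in((0,120,8),(28,120,8),(160,28,8),(86,75,8)): print(q,proj(s,c+S.apply(np.array(q)/1000)).round(1))
for q in((0,240,15),(0,180,15)): print('rail',q,proj(s,o+Rb.apply(np.array(q)/1000)).round(1))
E
```

```text
(0, 120, 8) [192.5 109.2]
(28, 120, 8) [249.2 109.1]
(160, 28, 8) [485.2 273. ]
(86, 75, 8) [362.6 196.3]
rail (0, 240, 15) [201.2 -17.7]
rail (0, 180, 15) [211.2  80.5]
```

apply_moves --steps '[{"offset": [0.5, 0, -1], "dr": [0, 0, 0], "gripper": 255}, {"offset": [1, 0, -2], "dr": [0, 0, 0], "gripper": 255}, {"offset": [1.5, -0.1, -3.1], "dr": [0, 0, 0], "gripper": 255}, {"offset": [2, -0.1, -4.2], "dr": [0, 0, 0], "gripper": 255}, {"offset": [2.2, -0.3, -5], "dr": [0, 0, 0], "gripper": 255}, {"offset": [2.4, -0.4, -5.7], "dr": [0, 0, 0], "gripper": 255}, {"offset": [2.6, -0.5, -6.3], "dr": [0, 0, 0], "gripper": 255}, {"offset": [2.7, -0.6, -6.8], "dr": [0, 0, 0], "gripper": 255}, {"offset": [2.75, -0.6, -7.05], "dr": [0, 0, 0], "gripper": 255}, {"offset": [2.75, -0.6, -7.05], "dr": [0, 0, 0], "gripper": 255}]'

```text
time_s: 7.85
ee_pos: [0.6397, -0.0037, 0.0828]
ee_rot: [0.701, 0.68, 0.151, 0.155]
force: [-0.3, 0.3, -2.0]
grip_width: 0.0235
grasp_force: 60.0
```

```bash
python3 tgt.py 10,35,0 10,30,0
```

```text
corner rail mm, rot deg, force rail [10.  34.4  4.5] [-0.04  0.01 -0.03] [-1.1  0.3 -1.7] 7.85 [ 0.63968841 -0.00374687  0.08277913]
10,35,0 [ 0.18  0.06 -0.41] [ 0.02 -0.01  0.04]
10,30,0 [ 0.17 -0.44 -0.41] [ 0.02 -0.01  0.04]
```

apply_moves --steps '[{"offset": [0.05, 0, -0.1], "dr": [0, 0, 0], "gripper": 255}, {"offset": [0.1, 0, -0.2], "dr": [0, 0, 0], "gripper": 255}, {"offset": [0.13, 0, -0.28], "dr": [0, 0, 0], "gripper": 255}, {"offset": [0.15, 0, -0.33], "dr": [0, 0, 0], "gripper": 255}, {"offset": [0.17, 0, -0.37], "dr": [0, 0, 0], "gripper": 255}, {"offset": [0.19, 0, -0.41], "dr": [0, 0, 0], "gripper": 255}, {"offset": [0.19, 0, -0.41], "dr": [0, 0, 0], "gripper": 255}, {"offset": [0.19, 0, -0.41], "dr": [0, 0, 0], "gripper": 255}, {"offset": [0.19, 0, -0.41], "dr": [0, 0, 0], "gripper": 255}, {"offset": [0.19, 0, -0.41], "dr": [0, 0, 0], "gripper": 255}]'

```text
time_s: 8.68
ee_pos: [0.6401, -0.0036, 0.0824]
ee_rot: [0.701, 0.68, 0.15, 0.155]
force: [-68.9, -2.0, 62.6]
grip_width: 0.0229
grasp_force: 71.5
```

```bash
python3 tgt.py 10,35,-1
```

```text
corner rail mm, rot deg, force rail [10.2 34.4  4.1] [-0.04  0.08  0.01] [-35.9  -4.1  85.8] 8.6833 [ 0.6400529  -0.00364448  0.08244301]
10,35,-1 [ 0.19  0.05 -0.46] [ 0.04 -0.08  0.01]
```

apply_moves --steps '[{"offset": [-0.15, 0, 0.33], "dr": [0, 0, 0], "gripper": 255}, {"offset": [-0.17, 0, 0.37], "dr": [0, 0, 0], "gripper": 255}, {"offset": [-0.17, 0, 0.37], "dr": [0, 0, 0], "gripper": 255}, {"offset": [-0.17, 0, 0.37], "dr": [0, 0, 0], "gripper": 255}, {"offset": [-0.17, 0, 0.37], "dr": [0, 0, 0], "gripper": 255}, {"offset": [-0.17, 0, 0.37], "dr": [0, 0, 0], "gripper": 255}, {"offset": [-0.17, 0, 0.37], "dr": [0, 0, 0], "gripper": 255}, {"offset": [-0.17, 0, 0.37], "dr": [0, 0, 0], "gripper": 255}, {"offset": [-0.17, 0, 0.37], "dr": [0, 0, 0], "gripper": 255}, {"offset": [-0.17, 0, 0.37], "dr": [0, 0, 0], "gripper": 255}]'

```text
time_s: 9.52
ee_pos: [0.6402, -0.0036, 0.0827]
ee_rot: [0.701, 0.68, 0.151, 0.156]
force: [-5.6, 0.1, 8.4]
grip_width: 0.023
grasp_force: 61.7
```

```bash
python3 tgt.py; python3 -c "
from h import *
snap('wrist','w5.png');snap('scene','s5.png')
a=load('w5')['frame'];b=load('s5')['frame'][170:290,200:360]
cv2.imwrite('pics/v5.png',np.vstack([a[:340],cv2.resize(b,(347,260))[:, :].copy() if 0 else np.hstack([cv2.resize(b,(347,260)),np.zeros((260,293,3),np.uint8)])]))"
```

```text
corner rail mm, rot deg, force rail [10.5 34.6  4.2] [-0.03 -0.02 -0.02] [-1.5 -0.1 10. ] 9.5167 [ 0.64021716 -0.00355523  0.08271437]
```

View pics/v5.png

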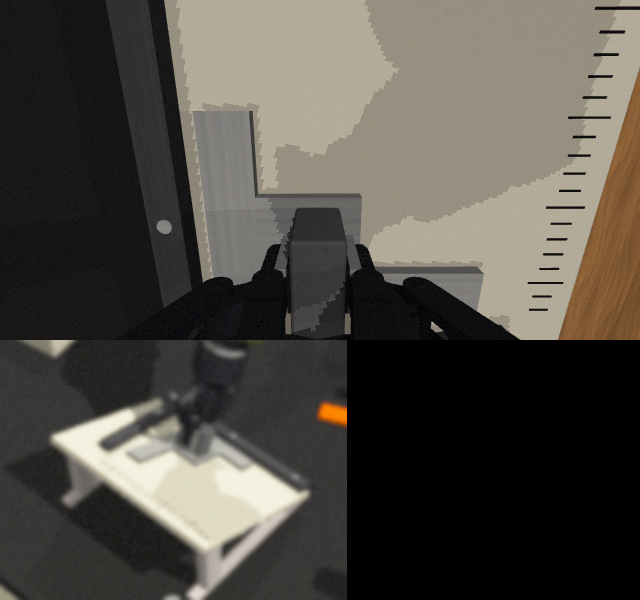

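Square lies on the bed: short edge at (193,112)–(213,278), dark rail face left of (165,0)–(200,250). The bed is about 4 mm higher than estimated. I'll fit the rail and square edges in this close view for the yaw and the gap.

```bash
cat > gap.py <<'E'
from tgt import *
def run(f):
    s=load(f); g=cv2.GaussianBlur(cv2.cvtColor(s['frame'],cv2.COLOR_BGR2GRAY),(3,3),0).astype(float)
    st=arm.sense(); S=Ro.from_quat(st['ee_rot'])*M.inv(); c=np.array(st['ee_pos'])-S.apply(np.array([62,45,13.5])/1000); n=S.apply([0,0,1.])
    def fit(pts):
        pts=np.float32(pts); l=cv2.fitLine(pts,cv2.DIST_HUBER,0,.01,.01).ravel(); r=(pts-l[2:])@np.array([-l[1],l[0]]); print('  n',len(pts),'res',np.abs(r).mean().round(2)); return l
    def onsq(l,rows,z):
        P=[]
        for v in rows:
            u=l[2]+(v-l[3])*l[0]/l[1]; P.append(S.inv().apply(onplane(s,(u,v),n,n@c+z/1000)-c)*1000)
        d=P[0]-P[1]; print('  pts in square mm',np.round(P,1),'angle deg from +y',np.degrees(np.arctan2(-d[0],d[1])).round(2))
    # foot: dark -> bed
    foot=fit([(130+np.nonzero(g[v,130:240]>95)[0][0],v) for v in range(5,100)])
    onsq(foot,(5,100),0)
    # square short edge: strongest horizontal gradient near prediction
    pts=[]
    for v in range(120,265):
        u0=193+(v-112)*20/166; w=np.arange(int(u0)-5,int(u0)+7); gr=np.abs(np.diff(g[v,w])); pts.append((w[gr.argmax()]+.5,v))
    e=fit(pts); onsq(e,(120,265),8)
run('w5')
E
python3 gap.py
```

```text
n 95 res 0.25
  pts in square mm [[-10.3 166.9   0. ]
 [-10.2 124.4   0. ]] angle deg from +y 0.15
  n 145 res 0.53
  pts in square mm [[ -0.2 114.7   8. ]
 [ -0.2  33.1   8. ]] angle deg from +y 0.02
```

The square is parallel to the rail within 0.15° with a 10.3 mm gap, so the estimate is good. I'll slide towards the corner.

apply_moves --steps '[{"offset": [-0.01, 0, 0.03], "dr": [0, 0, 0], "gripper": 255}, {"offset": [-0.11, -0.22, -0.01], "dr": [0, 0, 0], "gripper": 255}, {"offset": [-0.22, -0.45, -0.06], "dr": [0, 0, 0], "gripper": 255}, {"offset": [-0.32, -0.67, -0.1], "dr": [0, 0, 0], "gripper": 255}, {"offset": [-0.42, -0.89, -0.15], "dr": [0, 0, 0], "gripper": 255}, {"offset": [-0.52, -1.11, -0.19], "dr": [0, 0, 0], "gripper": 255}, {"offset": [-0.62, -1.34, -0.24], "dr": [0, 0, 0], "gripper": 255}, {"offset": [-0.73, -1.56, -0.28], "dr": [0, 0, 0], "gripper": 255}, {"offset": [-0.83, -1.78, -0.33], "dr": [0, 0, 0], "gripper": 255}, {"offset": [-0.83, -1.78, -0.33], "dr": [0, 0, 0], "gripper": 255}]'

```text
time_s: 10.45
ee_pos: [0.6314, -0.0218, 0.0789]
ee_rot: [0.701, 0.68, 0.15, 0.155]
force: [-3.0, -0.8, 4.3]
grip_width: 0.0236
grasp_force: 61.0
```

```bash
python3 tgt.py
```

```text
corner rail mm, rot deg, force rail [ 1.4 16.   4.2] [-0.05  0.03 -0.01] [-0.9 -0.9  5.2] 10.45 [ 0.63143313 -0.02181418  0.07886544]
```

apply_moves --steps '[{"offset": [0, -0.2, 0], "dr": [0, 0, 0], "gripper": 255}, {"offset": [-0.01, -0.4, 0], "dr": [0, 0, 0], "gripper": 255}, {"offset": [-0.02, -0.6, 0], "dr": [0, 0, 0], "gripper": 255}, {"offset": [-0.02, -0.8, 0], "dr": [0, 0, 0], "gripper": 255}, {"offset": [-0.03, -0.95, 0], "dr": [0, 0, 0], "gripper": 255}, {"offset": [-0.03, -1.1, 0], "dr": [0, 0, 0], "gripper": 255}, {"offset": [-0.04, -1.2, 0], "dr": [0, 0, 0], "gripper": 255}, {"offset": [-0.04, -1.3, 0], "dr": [0, 0, 0], "gripper": 255}, {"offset": [-0.04, -1.3, 0], "dr": [0, 0, 0], "gripper": 255}, {"offset": [-0.04, -1.3, 0], "dr": [0, 0, 0], "gripper": 255}]'

```text
time_s: 11.28
ee_pos: [0.6312, -0.0342, 0.0789]
ee_rot: [0.7, 0.68, 0.15, 0.155]
force: [-1.2, 5.1, 3.7]
grip_width: 0.0233
grasp_force: 60.9
```

```bash
python3 tgt.py
```

```text
corner rail mm, rot deg, force rail [1.6 3.6 4.2] [-0.02  0.03  0.01] [0.3 5.1 3.9] 11.2833 [ 0.63121148 -0.03418762  0.07889405]
```

apply_moves --steps '[{"offset": [0, -0.03, 0], "dr": [0, 0, 0], "gripper": 255}, {"offset": [0, -0.07, 0], "dr": [0, 0, 0], "gripper": 255}, {"offset": [0, -0.1, 0], "dr": [0, 0, 0], "gripper": 255}, {"offset": [0, -0.13, 0], "dr": [0, 0, 0], "gripper": 255}, {"offset": [0, -0.17, 0], "dr": [0, 0, 0], "gripper": 255}, {"offset": [0, -0.2, 0], "dr": [0, 0, 0], "gripper": 255}, {"offset": [0, -0.22, 0], "dr": [0, 0, 0], "gripper": 255}, {"offset": [0, -0.22, 0], "dr": [0, 0, 0], "gripper": 255}, {"offset": [0, -0.22, 0], "dr": [0, 0, 0], "gripper": 255}, {"offset": [0, -0.22, 0], "dr": [0, 0, 0], "gripper": 255}]'

```text
time_s: 12.12
ee_pos: [0.6312, -0.0363, 0.079]
ee_rot: [0.7, 0.68, 0.151, 0.155]
force: [-1.6, 5.6, 4.5]
grip_width: 0.0234
grasp_force: 60.9
```

```bash
python3 tgt.py
```

```text
corner rail mm, rot deg, force rail [1.7 1.6 4.2] [-0.01  0.02  0.01] [0.3 5.5 4.8] 12.1167 [ 0.6312239  -0.03626991  0.07896084]
```

apply_moves --steps '[{"offset": [0, -0.03, 0], "dr": [0, 0, 0], "gripper": 255}, {"offset": [0, -0.06, 0], "dr": [0, 0, 0], "gripper": 255}, {"offset": [0, -0.09, 0], "dr": [0, 0, 0], "gripper": 255}, {"offset": [-0.03, -0.11, -0.01], "dr": [0, 0, 0], "gripper": 255}, {"offset": [-0.05, -0.11, -0.02], "dr": [0, 0, 0], "gripper": 255}, {"offset": [-0.08, -0.11, -0.04], "dr": [0, 0, 0], "gripper": 255}, {"offset": [-0.1, -0.11, -0.05], "dr": [0, 0, 0], "gripper": 255}, {"offset": [-0.12, -0.11, -0.055], "dr": [0, 0, 0], "gripper": 255}, {"offset": [-0.12, -0.11, -0.055], "dr": [0, 0, 0], "gripper": 255}, {"offset": [-0.12, -0.11, -0.055], "dr": [0, 0, 0], "gripper": 255}]'

```text
time_s: 12.95
ee_pos: [0.6308, -0.037, 0.079]
ee_rot: [0.7, 0.68, 0.151, 0.156]
force: [5.0, 9.3, 3.4]
grip_width: 0.0236
grasp_force: 60.4
```

```bash
python3 tgt.py
```

```text
corner rail mm, rot deg, force rail [1.4 0.8 4.2] [-0.   -0.11  0.02] [5.7 9.5 1.1] 12.95 [ 0.63084752 -0.03704983  0.0789856 ]
```

apply_moves --steps '[{"offset": [-0.02, -0.02, -0.01], "dr": [0, 0, 0], "gripper": 255}, {"offset": [-0.04, -0.04, -0.02], "dr": [0, 0, 0], "gripper": 255}, {"offset": [-0.06, -0.05, -0.03], "dr": [0, 0, 0], "gripper": 255}, {"offset": [-0.08, -0.05, -0.04], "dr": [0, 0, 0], "gripper": 255}, {"offset": [-0.08, -0.05, -0.04], "dr": [0, 0, 0], "gripper": 255}, {"offset": [-0.08, -0.05, -0.04], "dr": [0, 0, 0], "gripper": 255}, {"offset": [-0.08, -0.05, -0.04], "dr": [0, 0, 0], "gripper": 255}, {"offset": [-0.08, -0.05, -0.04], "dr": [0, 0, 0], "gripper": 255}, {"offset": [-0.08, -0.05, -0.04], "dr": [0, 0, 0], "gripper": 255}, {"offset": [-0.08, -0.05, -0.04], "dr": [0, 0, 0], "gripper": 255}]'

```text
time_s: 13.78
ee_pos: [0.6305, -0.0371, 0.079]
ee_rot: [0.7, 0.68, 0.152, 0.156]
force: [7.0, 13.5, 3.9]
grip_width: 0.0236
grasp_force: 60.4
```

```bash
python3 tgt.py; python3 -c "
from h import *
snap('wrist','w6.png')
a=load('w6')['frame'];cv2.imwrite('pics/v6.png',a)"
```

```text
corner rail mm, rot deg, force rail [1.1 0.7 4.3] [ 0.02 -0.17  0.02] [ 7.6 13.7  0.7] 13.7833 [ 0.63046965 -0.0371461   0.07900606]
```

View pics/v6.png

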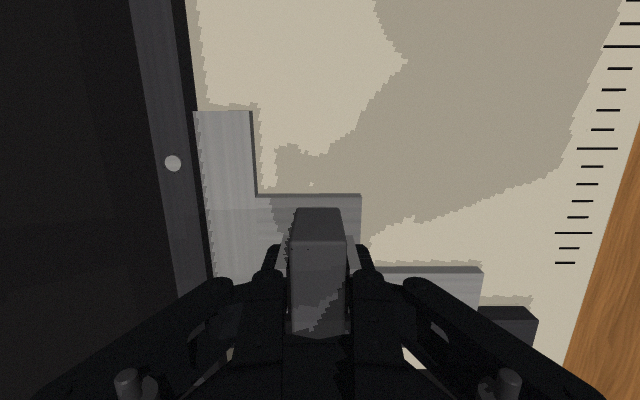

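The square's short edge lies at the dark rail face (195–212, 112–278), and the head stop is at (480–538, 307). Friction at the head stop may be carrying the x push, so I'll ease y and push x.

apply_moves --steps '[{"offset": [0, 0.05, 0], "dr": [0, 0, 0], "gripper": 255}, {"offset": [0, 0.1, 0], "dr": [0, 0, 0], "gripper": 255}, {"offset": [-0.03, 0.1, -0.01], "dr": [0, 0, 0], "gripper": 255}, {"offset": [-0.05, 0.1, -0.02], "dr": [0, 0, 0], "gripper": 255}, {"offset": [-0.07, 0.1, -0.03], "dr": [0, 0, 0], "gripper": 255}, {"offset": [-0.07, 0.1, -0.03], "dr": [0, 0, 0], "gripper": 255}, {"offset": [-0.07, 0.1, -0.03], "dr": [0, 0, 0], "gripper": 255}, {"offset": [-0.07, 0.1, -0.03], "dr": [0, 0, 0], "gripper": 255}, {"offset": [-0.07, 0.1, -0.03], "dr": [0, 0, 0], "gripper": 255}, {"offset": [-0.07, 0.1, -0.03], "dr": [0, 0, 0], "gripper": 255}]'

```text
time_s: 14.67
ee_pos: [0.6298, -0.037, 0.0786]
ee_rot: [0.7, 0.68, 0.152, 0.157]
force: [8.8, 6.6, 1.9]
grip_width: 0.0232
grasp_force: 60.1
```

```bash
python3 tgt.py
```

```text
corner rail mm, rot deg, force rail [0.3 0.8 4.3] [-0.03 -0.19 -0.  ] [ 8.6  6.8 -1.9] 14.6667 [ 0.62984918 -0.03700472  0.07862075]
```

apply_moves --steps '[{"offset": [-0.02, 0, -0.01], "dr": [0, 0, 0], "gripper": 255}, {"offset": [-0.04, 0, -0.02], "dr": [0, 0, 0], "gripper": 255}, {"offset": [-0.05, 0, -0.03], "dr": [0, 0, 0], "gripper": 255}, {"offset": [-0.06, 0, -0.04], "dr": [0, 0, 0], "gripper": 255}, {"offset": [-0.06, 0, -0.04], "dr": [0, 0, 0], "gripper": 255}, {"offset": [-0.06, 0, -0.04], "dr": [0, 0, 0], "gripper": 255}, {"offset": [-0.06, 0, -0.04], "dr": [0, 0, 0], "gripper": 255}, {"offset": [-0.06, 0, -0.04], "dr": [0, 0, 0], "gripper": 255}, {"offset": [-0.06, 0, -0.04], "dr": [0, 0, 0], "gripper": 255}, {"offset": [-0.06, 0, -0.04], "dr": [0, 0, 0], "gripper": 255}]'

```text
time_s: 15.5
ee_pos: [0.6298, -0.037, 0.0787]
ee_rot: [0.7, 0.68, 0.152, 0.157]
force: [13.3, 7.1, 2.6]
grip_width: 0.0231
grasp_force: 60.1
```

```bash
python3 tgt.py
```

```text
corner rail mm, rot deg, force rail [0.3 0.8 4.3] [-0.04 -0.27 -0.  ] [12.9  7.5 -3.1] 15.5 [ 0.62976043 -0.03704562  0.07869257]
```

Hard stop on the rail at x = 0.3 mm. I'll firm up both pushes to about 18 N and hold.

apply_moves --steps '[{"offset": [-0.02, -0.03, -0.01], "dr": [0, 0, 0], "gripper": 255}, {"offset": [-0.04, -0.06, -0.02], "dr": [0, 0, 0], "gripper": 255}, {"offset": [-0.06, -0.09, -0.03], "dr": [0, 0, 0], "gripper": 255}, {"offset": [-0.08, -0.11, -0.04], "dr": [0, 0, 0], "gripper": 255}, {"offset": [-0.08, -0.11, -0.04], "dr": [0, 0, 0], "gripper": 255}, {"offset": [-0.08, -0.11, -0.04], "dr": [0, 0, 0], "gripper": 255}, {"offset": [-0.08, -0.11, -0.04], "dr": [0, 0, 0], "gripper": 255}, {"offset": [-0.08, -0.11, -0.04], "dr": [0, 0, 0], "gripper": 255}, {"offset": [-0.08, -0.11, -0.04], "dr": [0, 0, 0], "gripper": 255}, {"offset": [-0.08, -0.11, -0.04], "dr": [0, 0, 0], "gripper": 255}]'

```text
time_s: 16.33
ee_pos: [0.6296, -0.0372, 0.0788]
ee_rot: [0.7, 0.68, 0.153, 0.157]
force: [17.4, 15.2, 2.7]
grip_width: 0.0235
grasp_force: 60.0
```

```bash
python3 tgt.py
```

```text
corner rail mm, rot deg, force rail [0.3 0.6 4.3] [ 0.01 -0.37  0.01] [16.5 15.7 -4.7] 16.3333 [ 0.62962557 -0.03715139  0.0788489 ]
```

apply_moves --steps '[{"offset": [0, -0.01, -0.02], "dr": [0, 0.2, 0], "gripper": 255}, {"offset": [-0.01, -0.02, -0.04], "dr": [0, 0.4, 0], "gripper": 255}, {"offset": [-0.01, -0.03, -0.05], "dr": [0, 0.4, 0], "gripper": 255}, {"offset": [-0.01, -0.03, -0.05], "dr": [0, 0.4, 0], "gripper": 255}, {"offset": [-0.01, -0.03, -0.05], "dr": [0, 0.4, 0], "gripper": 255}, {"offset": [-0.01, -0.03, -0.05], "dr": [0, 0.4, 0], "gripper": 255}, {"offset": [-0.01, -0.03, -0.05], "dr": [0, 0.4, 0], "gripper": 255}, {"offset": [-0.01, -0.03, -0.05], "dr": [0, 0.4, 0], "gripper": 255}, {"offset": [-0.01, -0.03, -0.05], "dr": [0, 0.4, 0], "gripper": 255}, {"offset": [-0.01, -0.03, -0.05], "dr": [0, 0.4, 0], "gripper": 255}]'

```text
time_s: 17.17
ee_pos: [0.6296, -0.0372, 0.0787]
ee_rot: [0.7, 0.68, 0.151, 0.155]
force: [12.9, 17.5, 6.4]
grip_width: 0.023
grasp_force: 60.8
```

```bash
python3 tgt.py
```

```text
corner rail mm, rot deg, force rail [0.1 0.6 4.6] [ 0.02 -0.01  0.02] [13.9 17.9  0.5] 17.1667 [ 0.62960023 -0.03717741  0.07869971]
```

apply_moves --steps '[{"offset": [-0.02, 0.02, -0.01], "dr": [0, 0, 0], "gripper": 255}, {"offset": [-0.04, 0.03, -0.02], "dr": [0, 0, 0], "gripper": 255}, {"offset": [-0.06, 0.03, -0.03], "dr": [0, 0, 0], "gripper": 255}, {"offset": [-0.08, 0.03, -0.05], "dr": [0, 0, 0], "gripper": 255}, {"offset": [-0.09, 0.03, -0.05], "dr": [0, 0, 0], "gripper": 255}, {"offset": [-0.09, 0.03, -0.05], "dr": [0, 0, 0], "gripper": 255}, {"offset": [-0.09, 0.03, -0.05], "dr": [0, 0, 0], "gripper": 255}, {"offset": [-0.09, 0.03, -0.05], "dr": [0, 0, 0], "gripper": 255}, {"offset": [-0.09, 0.03, -0.05], "dr": [0, 0, 0], "gripper": 255}, {"offset": [-0.09, 0.03, -0.05], "dr": [0, 0, 0], "gripper": 255}]'

```text
time_s: 18.0
ee_pos: [0.6296, -0.0372, 0.0787]
ee_rot: [0.7, 0.68, 0.152, 0.156]
force: [21.7, 16.0, 2.7]
grip_width: 0.0234
grasp_force: 60.2
```

```bash
python3 tgt.py
```

```text
corner rail mm, rot deg, force rail [0.2 0.6 4.5] [-0.01 -0.14  0.02] [20.4 16.6 -6.5] 18.0 [ 0.62958904 -0.03719684  0.07874836]
```

Both faces have been pressed (20 N and 17 N) and held. I'll ease the push off before releasing.

apply_moves --steps '[{"offset": [0, 0, 0], "dr": [0, 0, 0], "gripper": 255}, {"offset": [0, 0, 0], "dr": [0, 0, 0], "gripper": 255}, {"offset": [0, 0, 0], "dr": [0, 0, 0], "gripper": 255}, {"offset": [0.04, 0.03, 0.01], "dr": [0, 0, 0], "gripper": 255}, {"offset": [0.08, 0.05, 0.02], "dr": [0, 0, 0], "gripper": 255}, {"offset": [0.11, 0.07, 0.03], "dr": [0, 0, 0], "gripper": 255}, {"offset": [0.14, 0.09, 0.04], "dr": [0, 0, 0], "gripper": 255}, {"offset": [0.16, 0.11, 0.05], "dr": [0, 0, 0], "gripper": 255}, {"offset": [0.16, 0.11, 0.05], "dr": [0, 0, 0], "gripper": 255}, {"offset": [0.16, 0.11, 0.05], "dr": [0, 0, 0], "gripper": 255}]'

```text
time_s: 18.83
ee_pos: [0.6298, -0.0371, 0.0785]
ee_rot: [0.701, 0.68, 0.15, 0.155]
force: [9.0, 5.3, 7.6]
grip_width: 0.0234
grasp_force: 61.4
```

```bash
python3 tgt.py
```

```text
corner rail mm, rot deg, force rail [0.2 0.7 4.4] [-0.05  0.06 -0.01] [11.3  5.5  3.2] 18.8333 [ 0.62984715 -0.03705132  0.07848118]
```

apply_moves --steps '[{"offset": [0.03, 0, 0.01], "dr": [0, 0, 0], "gripper": 255}, {"offset": [0.06, 0.01, 0.02], "dr": [0, 0, 0], "gripper": 255}, {"offset": [0.06, 0.01, 0.02], "dr": [0, 0, 0], "gripper": 255}, {"offset": [0.06, 0.01, 0.02], "dr": [0, 0, 0], "gripper": 190}, {"offset": [0.06, 0.01, 0.02], "dr": [0, 0, 0], "gripper": 180}, {"offset": [0.06, 0.01, 0.02], "dr": [0, 0, 0], "gripper": 165}, {"offset": [0.06, 0.01, 0.02], "dr": [0, 0, 0], "gripper": 150}, {"offset": [0.06, 0.01, 0.02], "dr": [0, 0, 0], "gripper": 130}, {"offset": [0.06, 0.01, 0.02], "dr": [0, 0, 0], "gripper": 110}, {"offset": [0.06, 0.01, 0.02], "dr": [0, 0, 0], "gripper": 110}]' --squeeze 20

```text
time_s: 19.67
ee_pos: [0.6281, -0.0372, 0.0762]
ee_rot: [0.701, 0.681, 0.148, 0.153]
force: [-1.2, 0.1, 0.5]
grip_width: 0.0481
grasp_force: 0.0
```

```bash
python3 tgt.py; python3 -c "
from h import *
s=arm.sense();print(s['grip_width'],s['grasp_force'])"
```

```text
corner rail mm, rot deg, force rail [-2.4  0.6  3.5] [-0.04  0.46 -0.02] [-0.9  0.   1. ] 19.6667 [ 0.62809572 -0.03716646  0.07621823]
0.04814113299971084 0.0
```

apply_moves --steps '[{"offset": [-0.2, 0, 0.5], "dr": [0, 0, 0], "gripper": 110}, {"offset": [-0.6, 0, 1.4], "dr": [0, 0, 0], "gripper": 110}, {"offset": [-1.3, 0, 2.7], "dr": [0, 0, 0], "gripper": 110}, {"offset": [-2.1, 0, 4.5], "dr": [0, 0, 0], "gripper": 110}, {"offset": [-3.2, 0.1, 6.8], "dr": [0, 0, 0], "gripper": 110}, {"offset": [-4.2, 0.1, 9], "dr": [0, 0, 0], "gripper": 110}, {"offset": [-6, 2, 12], "dr": [0, 6, 0], "gripper": 110}, {"offset": [-8, 4, 15], "dr": [0, 12, 0], "gripper": 110}, {"offset": [-10, 6, 17], "dr": [0, 18, 0], "gripper": 110}, {"offset": [-12, 7, 18], "dr": [0, 24, 0], "gripper": 110}]'

```text
time_s: 20.5
ee_pos: [0.5074, 0.0345, 0.2619]
ee_rot: [0.716, 0.698, -0.001, 0.009]
force: [0.0, -0.8, 0.3]
grip_width: 0.0486
grasp_force: 0.0
```

apply_moves --steps '[{"offset": [-5, 0, 6], "dr": [0, 0, 0], "gripper": 110}, {"offset": [-5, 0, 6], "dr": [0, 0, 0], "gripper": 110}, {"offset": [-5, 0, 6], "dr": [0, 0, 0], "gripper": 110}, {"offset": [-5, 0, 6], "dr": [0, 0, 0], "gripper": 110}, {"offset": [-5, 0, 6], "dr": [0, 0, 0], "gripper": 110}, {"offset": [-5, 0, 6], "dr": [0, 0, 0], "gripper": 110}, {"offset": [-5, 0, 6], "dr": [0, 0, 0], "gripper": 110}, {"offset": [-5, 0, 6], "dr": [0, 0, 0], "gripper": 110}, {"offset": [-5, 0, 6], "dr": [0, 0, 0], "gripper": 110}, {"offset": [-5, 0, 6], "dr": [0, 0, 0], "gripper": 110}]'

```text
time_s: 21.33
ee_pos: [0.4584, 0.0329, 0.3162]
ee_rot: [0.717, 0.697, -0.001, 0.008]
force: [0.4, 0.0, -0.7]
grip_width: 0.0486
grasp_force: 0.0
```

```bash
python3 -c "
from h import *
s=snap('wrist','w7.png');print(arm.sense()['ee_pos'],arm.sense()['time_s'])
cv2.imwrite('pics/v7.png',cv2.resize(s['frame'][20:300,360:640],None,fx=2.1,fy=2.1,interpolation=cv2.INTER_CUBIC))"
```

```text
[0.45837608 0.03295008 0.31631908] 21.3833
```

View pics/v7.png

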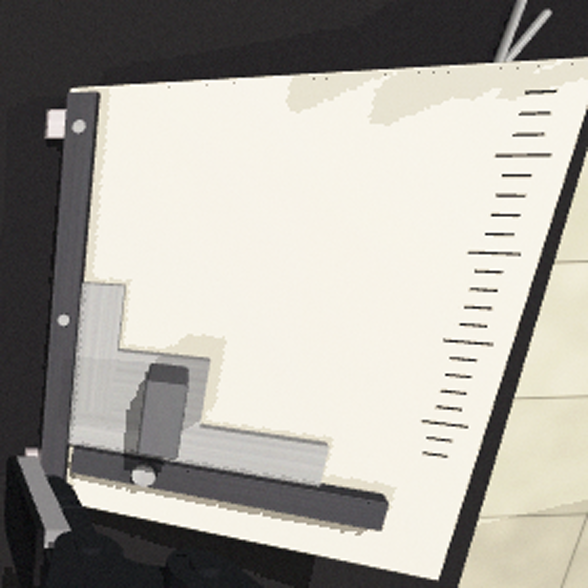

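The square lies in the corner (crop (72,285)–(325,480)) with no white sliver along the rail or the head stop. I'll check the angles numerically.

```bash
python3 - <<'E'
from tgt import *
s=load('w7'); g=cv2.GaussianBlur(cv2.cvtColor(s['frame'],cv2.COLOR_BGR2GRAY),(3,3),0).astype(float)
o2=o+Rb.apply([0,0,.0042]); n=Rb.apply([0,0,1.])
def line(p,q,hor,z,w=6,name=''):
    P=[]
    for a in np.linspace(.08,.92,50):
        c=np.array(p)*(1-a)+np.array(q)*a; k=np.arange(-w,w+.01,.25); xy=np.array([c+[0,t] if hor else c+[t,0] for t in k],np.float32)
        v=cv2.remap(g.astype(np.float32),xy[None,:,0],xy[None,:,1],cv2.INTER_LINEAR)[0]; d=np.gradient(v); i=np.abs(d).argmax(); P.append(xy[i])
    P=np.float32(P); l=cv2.fitLine(P,cv2.DIST_HUBER,0,.01,.01).ravel(); r=np.abs((P-l[2:])@np.array([-l[1],l[0]]))
    t=(P-l[2:])@l[:2]; E=[l[2:]+l[:2]*t.min(),l[2:]+l[:2]*t.max()]
    W=[Rb.inv().apply(onplane(s,e,n,n@o2+z/1000)-o2)*1000 for e in E]; d=W[1]-W[0]
    print(name,'res',np.median(r).round(2),np.round(W,1).tolist(),'deg',np.degrees(np.arctan2(d[1],d[0])).round(2))
f=lambda x,y:(360+x/2.1,20+y/2.1)
line(f(99,95),f(83,280),False,15,name='rail top')
line(f(75,446),f(322,485),True,8,4,name='long edge')
line(f(205,425),f(325,441),True,8,4,name='long leg inner')
line(f(120,287),f(118,348),False,8,4,name='short leg inner')
line(f(330,486),f(380,494),True,15.5,4,name='fence end portion')
line(f(75,476),f(375,530),True,15.5,5,name='fence outer')
E
```

```text
rail top res 0.25 [[1.6, 132.9, 15.0], [1.5, 228.7, 15.0]] deg 90.08
long edge res 0.24 [[19.5, 1.0, 8.0], [149.9, 0.6, 8.0]] deg -0.16
long leg inner res 0.26 [[94.5, 31.6, 8.0], [151.8, 31.8, 8.0]] deg 0.26
short leg inner res 0.19 [[28.9, 80.2, 8.0], [29.2, 115.9, 8.0]] deg 89.53
fence end portion res 0.27 [[165.0, 6.2, 15.5], [186.6, 6.4, 15.5]] deg 0.45
fence outer res 1.4 [[25.4, -21.3, 15.5], [179.3, -23.2, 15.5]] deg -0.71
```

```bash
python3 -c "
from h import *
print(arm.hand_in())"
```

```text
the job is handed in; nothing more can be done
None
```

I pressed the square home with about 20 N toward the rail and 17 N toward the head stop. These are wrist readings; the forces on the two faces themselves aren't measured. I then released it lying flush in the corner: edges and head stop within about 0.5° (0.009 rad) of true in the last image, and handed in at about 21 s; no verdict came back.

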